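Turn the reagent carousel to the red-capped bottle

ROBOT

A 7-joint arm with a two-finger parallel gripper is mounted at the origin on the work surface. World frame = base frame: x ahead of the robot, y to its left, z up, the work surface at z = 0. Lengths are in m, angles in rad, forces in N, time in s.
With the tool pointing down it reaches from about 0.35 to 0.9 m from the base axis. Payload 7.2 kg.
Tool frame: the origin (TCP) lies at the very end of the fingers, on their centre line; the grasp point (between the pads) lies tcp_to_grasp behind it (tcp_to_grasp is the distance from the TCP to the grasp point, in m); z points along the fingers, y is the direction in which the jaws open and shut (so a half turn about z gives the same grasp; the last joint's range is limited). The gripper opens to 88 mm and grips with 3 to 60 N. Pads are 20 mm wide; open, the fingers measure 115 mm over their backs; the gripper's body (75 mm by 178 mm) begins 61 mm behind the grasp point.
Start: joints at [1.24, 0.411, -0.013, 1.596, 0.006, 1.134, -0.082], TCP at [0.162, -0.604, 0.223] pointing down, gripper open.
Joint ranges: [-2.95, 2.95], [-0.29, 1.99], [-1.47, 1.44], [0.14, 2.54], [-1.03, 4.17], [0.13, 1.85], [-2.86, 2.86]. Speed limits (rad/s): [2.39, 2.39, 3.01, 3.01, 3.14, 3.14, 3.14].

INTERFACE

Orientations are given as a unit quaternion [x, y, z, w].
In Python, from station import sense, grab_frame, get_calibration, job_done, tcp_to_grasp gives the robot as it stands.
- The arm moves only by the shell command python3 -m handwheel 'ROWS' [FORCE]. ROWS is JSON, a list of rows, each a list of 3 entries, a list of its own where there are three numbers: the turn, a rotation vector about the tool's x, y, z in rad, then the shift along the tool's x, y, z in m, then the closure in counts, from 0 (fully open) to 255 (shut). In form: [[[ax, ay, az], [dx, dy, dz], hand], ...]. A call has 1 to 10 rows; each row shifts and turns the commanded pose from where the row before left it, along the tool's axes as they then stand; what a row does not reach is not made up. A row lasts 1/12 s, in which the tool goes at most 41.7 mm and 7.16 degrees, less where a joint would pass 70% of its speed; a pose out of reach is approached as far as the arm can. A call with a gripper value outside its range is refused whole. The fingers move at their own pace and stop on an object; FORCE is the grip in N (left out, the last holds). Time passes only in rows, so rows that do not move let the fingers close. It gives the time, the measured TCP pose, the force and the opening at its end, in the units of the state.
- sense(): the state, without advancing time (a new reading comes with each control period).
- grab_frame(name): name is "scene" or "top"; returns (picture, depth): 384x512x3 uint8, blue, green, red; 384x512 float32, m along the optical axis (not along the pixel's ray), 0 where there is no reading.
- get_calibration(name): a dict with "camera_matrix" (3x3 intrinsics, pixels), "cam_to_world" (4x4, takes a point from camera to world coordinates). Camera axes: x right, y down, z forward; pixel columns grow to the right and rows downward; lengths in m; the calibration is good to about 2 mm. A picture is of the moment at which its call begins. get_calibration takes no time and is no camera call.
- job_done(): hands the job in, once; it reports no verdict.
The state is a dict: "time": time; "joint_positions": joint angles; "qd": joint speeds; "effort": joint torques, N m; "eef_pos": TCP position; "tcp_rot": TCP orientation; "force": force on the tool from outside, world axes, zero at the start; "torque": the same for the moment, N m; "opening": finger opening in m.
Only numpy, scipy, OpenCV 4.12 (cv2) and the standard library are available. Lean on these libraries where they do the work, as an engineer would, in place of code of your own. Each camera call takes 0.05 s, during which the arm holds its last target.

TASK

Turn the reagent carousel on the lab bench by pushing its rim gently with the fingertips, either way round (the black tabs on the rim are there to push against), until the red-capped bottle stands at the front, in line with the yellow arrow; then let go and leave it standing still. Do not grip or lift anything, do not touch the bottles, which must stay upright in their collars, and leave the other things on the bench where they are.

Things in the scene. Friction and masses are not known exactly. Their poses are not given: they have to be found in the camera images.
- carousel_base: Fixed foot under the turntable (dark, radius 100 mm, 14 mm high), with a flat dark tongue (50 mm wide, 4 mm high) lying on the bench out to 220 mm from the axis. Origin on the bench, on the axis of rotation, z up. Its -x axis is the carousel's FRONT, where tongue and arrow lie, within 35 degrees of facing the robot.
- arrow (a point): Middle of the yellow arrow on the base's tongue, on the bench just outside the rim: 182 mm from the axis, on the base's -x axis; the arrow (7 mm high, 58 mm long) points at the axis. Axes as the base.
- carousel: Turntable: grey disc, radius 135 mm, top 30 mm above the bench. Turns both ways, over a full turn, about the vertical axis through its origin (on its underside, 16 mm up; z up). Friction (0.15 N m, or 1 N at the rim) stops it at once when let go. Six white collars, 20 mm high, 27 mm outer radius, centred 68 mm out at 0, 60..300 degrees from its +x axis; that at 180 is empty.
- tab (a point): Top middle of one of six alike black finger tabs on the rim, at 30, 90, 150, 210, 270, 330 degrees from the turntable's +x axis (this one: 30; counter-clockwise from above). Each is an upright radial fin, 8 mm thick, from 118 to 158 mm from the axis, from 30 to 74 mm above the bench. This point is 138 mm out.
- bottle_red: the marked bottle: clear, RED screw cap; radius 21 mm, 60 mm tall, about 80 g, standing loose (2 mm play) in a collar at the turntable's +x axis (0 degrees), its top 90 mm above the bench. Origin: centre of its underside, z up.
- bottle_blue1: clear bottle, blue cap; radius 21 mm, 60 mm tall, about 80 g, standing loose (2 mm play) in a collar at 60, 120, 240 or 300 degrees, its top 90 mm above the bench. Origin: centre of its underside, z up.
- bottle_blue2: clear bottle, blue cap; radius 21 mm, 60 mm tall, about 80 g, standing loose (2 mm play) in a collar at 60, 120, 240 or 300 degrees, its top 90 mm above the bench. Origin: centre of its underside, z up.
- bottle_blue3: clear bottle, blue cap; radius 21 mm, 60 mm tall, about 80 g, standing loose (2 mm play) in a collar at 60, 120, 240 or 300 degrees, its top 90 mm above the bench. Origin: centre of its underside, z up.
- bottle_amber: amber bottle, white cap; radius 21 mm, 60 mm tall, about 80 g, standing loose (2 mm play) in a collar at 60, 120, 240 or 300 degrees, its top 90 mm above the bench. Origin: centre of its underside, z up.
- beaker: bystander: clear plastic beaker, rim radius 30 mm, 75 mm tall, left of the carousel. Origin: centre of its underside.
- cap: bystander: loose blue cap ring, radius 24 mm, 24 mm high, on the bench right of the carousel. Origin: centre of its underside.
- big_bottle: bystander: large clear bottle with blue cap, radius 43 mm, 160 mm tall, left of the carousel. Origin: centre of its underside.
- carton: bystander: green carton 50 x 170 x 50 mm (long along its y), right of the carousel. Origin: centre of its underside.
There are look-alikes about, which are no part of the job. Leave any green, pink or turquoise look-alike of the bottle_amber alone.

How it is judged:
By the outcome, as a careful person would: the job done as asked, in the order asked, and still so for the second after the job is handed in, with the robot touching nothing.
It also fails if it takes over 40 s, if anything falls off the work surface, if the arm or the gripper's body presses on something with over 40 N, if the wrist force passes 120 N, or if a joint passes its speed limit or range.

## Working session

There is one attempt and no reset: what is moved stays moved. The work goes in short steps, Python scripts to look and compute and a shell command to move; the robot and the scene stay as the last step left them, time stands still between calls to the robot, and variables do not carry over. Pictures are saved under pics/ and viewed, and the job is handed in when it is done.

```bash
mkdir -p pics; ls; python3 - <<'E'
from station import *
import cv2
s=sense()
for k in ("time","eef_pos","tcp_rot","force","opening"): print(k,s[k])
print(tcp_to_grasp if not callable(tcp_to_grasp) else tcp_to_grasp())
for n in("scene","top"):
    p,d=grab_frame(n); cv2.imwrite(f"pics/{n}0.png",p)
    import numpy as np; np.save(f"pics/{n}0.npy",d)
    c=get_calibration(n); print(n,c)
E
```

```text
pics
time 0.0
eef_pos [ 0.16220404 -0.60304629  0.22178646]
tcp_rot [ 9.91378443e-01  1.31027117e-01 -1.61023966e-04 -8.07175846e-04]
force [-0.21708317  0.27516166  0.09019726]
opening 0.08827174167939869
0.0187
scene {'camera_matrix': array([[478.51348728,   0.        , 252.87487345],
       [  0.        , 478.51348728, 203.13898689],
       [  0.        ,   0.        ,   1.        ]]), 'cam_to_world': array([[ 0.84338583,  0.40786229, -0.34978379,  0.96565384],
       [ 0.53726481, -0.64844384,  0.53932097, -0.61408661],
       [-0.00684645, -0.64278218, -0.7660184 ,  0.96406759],
       [ 0.        ,  0.        ,  0.        ,  1.        ]])}
top {'camera_matrix': array([[484.36174434,   0.        , 251.73270236],
       [  0.        , 484.36174434, 191.61295943],
       [  0.        ,   0.        ,   1.        ]]), 'cam_to_world': array([[ 0.0230256 , -0.98296321,  0.18235448,  0.31209206],
       [-0.99969036, -0.02435967, -0.00507903,  0.01681419],
       [ 0.0094346 , -0.18218107, -0.98321974,  1.49802889],
       [ 0.        ,  0.        ,  0.        ,  1.        ]])}
```

View pics/scene0.png

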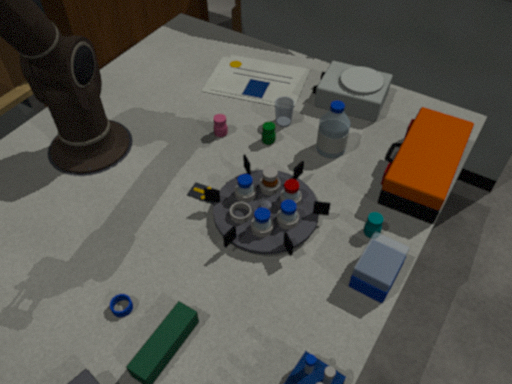

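View pics/top0.png

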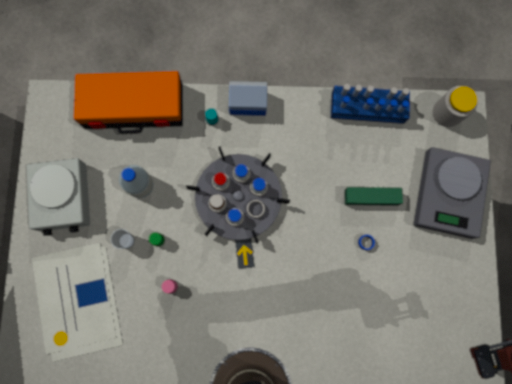

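```bash
cat > h.py <<'E'
import numpy as np, cv2
from station import *
def ray(n,uv,z):
    c=get_calibration(n);K=c["camera_matrix"];T=c["cam_to_world"]
    d=T[:3,:3]@np.linalg.solve(K,[uv[0],uv[1],1.]);o=T[:3,3]
    return o+d*(z-o[2])/d[2]
def proj(n,P):
    c=get_calibration(n);K=c["camera_matrix"];T=c["cam_to_world"]
    q=K@(T[:3,:3].T@(np.array(P)-T[:3,3])); return q[:2]/q[2]
def blobs(m,amin=15):
    k,l,s,c=cv2.connectedComponentsWithStats(m.astype(np.uint8))
    return [(s[i,4],c[i].round(1)) for i in range(1,k) if s[i,4]>=amin]
def masks(p):
    h=cv2.cvtColor(p,cv2.COLOR_BGR2HSV);H,S,V=cv2.split(h)
    return dict(red=((H<8)|(H>172))&(S>150)&(V>80),yellow=(H>18)&(H<35)&(S>130)&(V>100),
      blue=(H>100)&(H<125)&(S>130)&(V>80),black=(V<35))
E
python3 - <<'E'
from h import *
for n in("scene","top"):
    p=cv2.imread(f"pics/{n}0.png");d=np.load(f"pics/{n}0.npy")
    m=masks(p)
    for k,z in(("red",.09),("yellow",.007),("blue",.09),("black",.06)):
        for a,c in blobs(m[k]):
            P=ray(n,c,z)
            if abs(P[0]-.5)<.25 and abs(P[1])<.25: print(n,k,a,c,P.round(4),d[int(c[1]),int(c[0])].round(3))
p=cv2.imread("pics/top0.png");cv2.imwrite("pics/topz.png",cv2.resize(p[135:285,170:310],None,fx=4,fy=4,interpolation=cv2.INTER_CUBIC))
p=cv2.imread("pics/scene0.png");cv2.imwrite("pics/scz.png",cv2.resize(p[140:270,170:350],None,fx=4,fy=4,interpolation=cv2.INTER_CUBIC))
E
```

```text
scene red 131 [291.5 184.2] [0.6144 0.1034 0.09  ] 1.18
scene yellow 32 [198.5 189.8] [0.3804 0.0216 0.007 ] 1.288
scene blue 139 [244.7 179. ] [0.5071 0.0567 0.09  ] 1.192
scene blue 162 [288.4 205.1] [0.6412 0.0411 0.09  ] 1.133
scene blue 169 [261.9 213.1] [ 0.6008 -0.0131  0.09  ] 1.121
scene black 62 [246.7 165.1] [0.4685 0.1244 0.06  ] 1.263
scene black 105 [298.  169.8] [0.5916 0.1814 0.06  ] 1.248
scene black 36 [257.5 191. ] [0.5412 0.0623 0.06  ] 1.245
scene black 188 [211.6 195.7] [ 0.4524 -0.0121  0.06  ] 1.207
scene black 176 [320.5 208.2] [0.7013 0.0967 0.06  ] 1.174
scene black 41 [274.5 224.8] [ 0.6324 -0.0069  0.06  ] 1.177
scene black 176 [229.7 236.7] [ 0.562  -0.0924  0.06  ] 1.118
scene black 17 [241.8 234.4] [ 0.5822 -0.0719  0.06  ] 1.159
scene black 159 [287.1 244.6] [ 0.6862 -0.0406  0.06  ] 1.102
scene black 27 [260.1 252.1] [ 0.6447 -0.0913  0.06  ] 1.127
top red 113 [219.7 178.4] [0.6108 0.1056 0.09  ] 1.446
top yellow 150 [244.3 253.3] [0.3963 0.0274 0.007 ] 1.487
top blue 124 [240.9 170.2] [0.6373 0.0433 0.09  ] 1.442
top blue 133 [258.5 183.8] [ 0.5973 -0.01    0.09  ] 1.443
top blue 135 [233.9 214.9] [0.5026 0.0602 0.09  ] 1.418
top black 26 [194.2 188.5] [0.5841 0.1833 0.06  ] 1.45
top black 34 [282.  200.7] [ 0.5532 -0.0824  0.06  ] 1.447
top black 21 [210.4 228.7] [0.4636 0.1297 0.06  ] 1.422
```

```bash
sleep 1
```

```text
(no output)
```

View pics/topz.png

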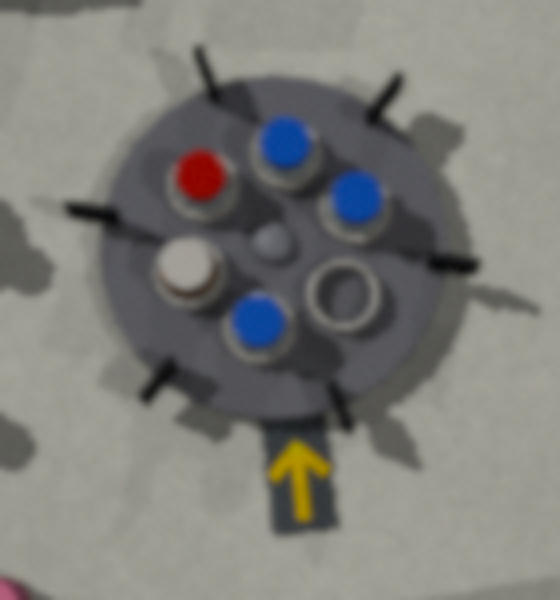

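View pics/scz.png

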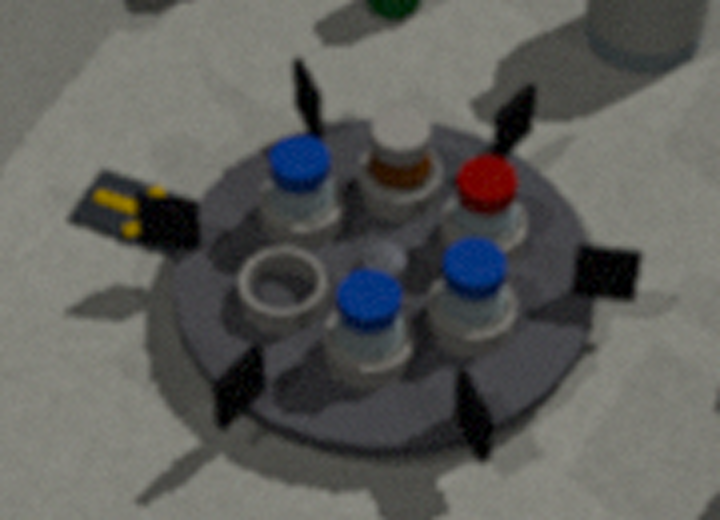

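```bash
python3 - <<'E'
from h import *
n="top";p=cv2.imread("pics/top0.png");m=masks(p)
print("hub",ray(n,(238.2,195.5),.04))
# tab top-edge endpoints read off the zoom (x4, offset 170,135): inner/outer
h=cv2.cvtColor(p,cv2.COLOR_BGR2HSV);H,S,V=cv2.split(h)
bl,l,s,c=None,*cv2.connectedComponentsWithStats((V<45).astype(np.uint8))[1:]
for i in range(1,len(s)):
    P=ray(n,c[i],.06)
    if s[i,4]>10 and abs(P[0]-.57)<.2 and abs(P[1]-.05)<.2:print(s[i,4],c[i].round(1),P.round(3),np.hypot(P[0]-.572,P[1]-.05).round(3),np.degrees(np.arctan2(P[1]-.05,P[0]-.572)).round(1))
k,l,s,c=cv2.connectedComponentsWithStats(m["yellow"].astype(np.uint8))
i=[j for j in range(k) if abs(c[j][0]-244)<3][0]
v,u=np.where(l==i);Q=np.array([ray(n,q,.007)[:2] for q in zip(u,v)])
mu=Q.mean(0);w,V_=np.linalg.eigh(np.cov((Q-mu).T));print(mu,np.degrees(np.arctan2(*V_[::-1,1])),w)
for n in("top","scene"):
  g=cv2.imread(f"pics/{n}0.png")
  t=lambda P:tuple(int(round(x*8)) for x in (proj(n,P)))
  for a in np.radians(np.arange(0,360,4)):
    cv2.circle(g,t((.572+.135*np.cos(a),.05+.135*np.sin(a),.03)),8,(0,255,0),-1,shift=3)
  for d in(0,60,120,180,240,300):
    a=np.radians(52.7+d);cv2.circle(g,t((.572+.068*np.cos(a),.05+.068*np.sin(a),.09 if d!=180 else .05)),8,(0,255,255),-1,shift=3)
    a+=np.radians(30)
    for r in(.118,.158):cv2.circle(g,t((.572+r*np.cos(a),.05+r*np.sin(a),.074)),8,(255,0,255),-1,shift=3)
  a=np.radians(188);cv2.circle(g,t((.572+.182*np.cos(a),.05+.182*np.sin(a),.007)),8,(0,0,255),-1,shift=3)
  g=g[135:285,170:350];cv2.imwrite(f"pics/ov_{n}.png",cv2.resize(g,None,fx=4,fy=4,interpolation=cv2.INTER_CUBIC))
E
```

```text
hub [0.56940447 0.05035231 0.04      ]
13 [223.4 158.2] [0.681 0.098 0.06 ] 0.119 24.0
22 [264.5 161.3] [ 0.674 -0.027  0.06 ] 0.128 -37.2
17 [247.9 181.5] [0.61  0.022 0.06 ] 0.047 -36.8
36 [194.3 188.4] [0.584 0.183 0.06 ] 0.133 84.7
42 [281.7 200.5] [ 0.554 -0.081  0.06 ] 0.133 -97.9
17 [223.9 211.2] [0.517 0.091 0.06 ] 0.069 143.0
33 [210.4 228.7] [0.463 0.13  0.06 ] 0.135 143.7
29 [254.5 235.8] [ 0.446 -0.002  0.06 ] 0.137 -157.7
35 [245.  240.8] [0.43  0.026 0.06 ] 0.144 -170.4
[0.39619564 0.02747998] -171.95875202947067 [0.00010388 0.00023215]
```

```bash
sleep 0.5
```

```text
(no output)
```

View pics/ov_top.png

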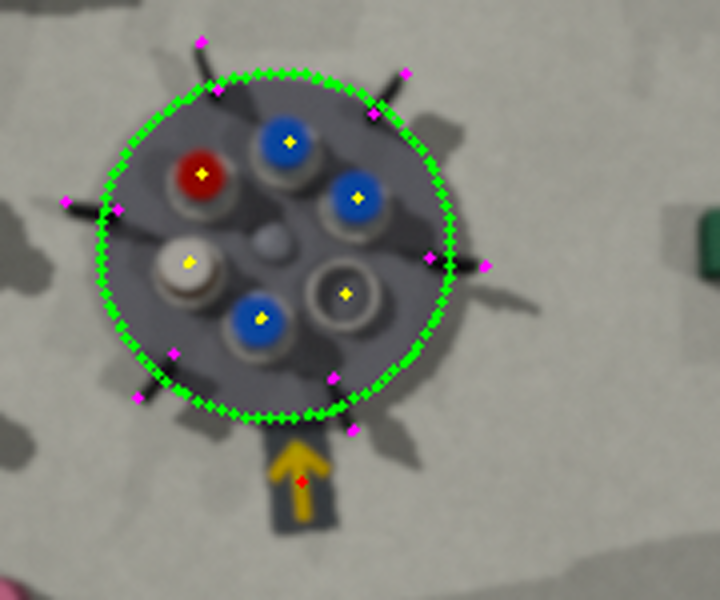

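View pics/ov_scene.png

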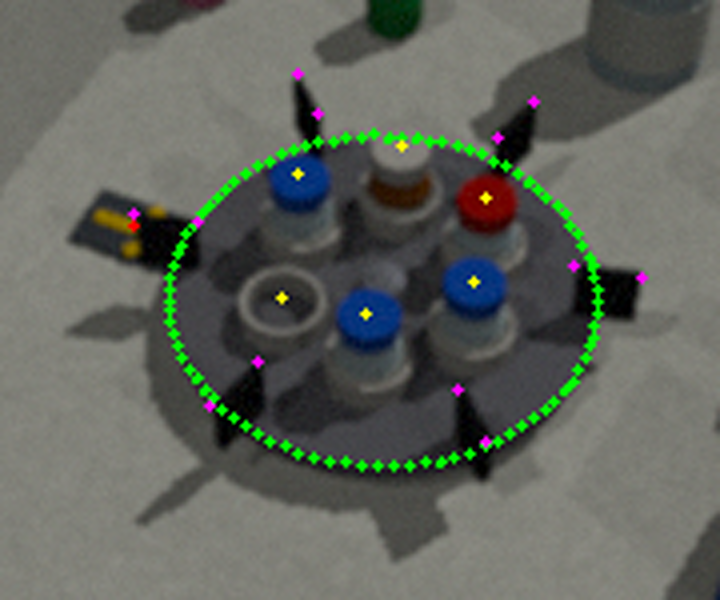

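```bash
python3 -m handwheel '[[[0,0,0],[0.021,-0.027,0],255],[[0,0,0],[0.021,-0.027,0],255],[[0,0,0],[0.021,-0.027,0],255],[[0,0,0],[0.021,-0.027,0],255],[[0,0,0],[0.021,-0.027,0],255],[[0,0,0],[0.021,-0.027,0],255],[[0,0,0],[0.021,-0.027,0],255],[[0,0,0],[0.021,-0.027,0],255],[[0,0,0],[0.021,-0.027,0],255],[[0,0,0],[0.021,-0.027,0],255]]' 5; python3 -c "
from station import *
s=sense();print(s['joint_positions'],s['time'])"
```

```text
time: 0.93
eef_pos: [0.2951, -0.2866, 0.2225]
tcp_rot: [0.991, 0.131, -0.0, 0.0]
force: [1.1, -0.8, 1.3]
opening: 0.0245
[ 0.87403049  0.05402093 -0.22867301  2.06419186  0.01459149  1.02498988
 -0.67009498] 0.9333
```

```bash
python3 -m handwheel '[[[0,0,0],[0.021,-0.027,0],255],[[0,0,0],[0.021,-0.027,0],255],[[0,0,0],[0.021,-0.027,0],255],[[0,0,0],[0.021,-0.027,0],255],[[0,0,0],[0.021,-0.027,0],255],[[0,0,0],[0.021,-0.027,0],255],[[0,0,0],[0.021,-0.027,0],255],[[0,0,0],[0.021,-0.027,0],255],[[0,0,0],[0.021,-0.027,0],255],[[0,0,0],[0.021,-0.027,0],255]]'; python3 -m handwheel '[[[0,0,0.12],[0,0,0],255],[[0,0,0],[0,0,0.03],255],[[0,0,0],[0,0,0.03],255],[[0,0,0],[0,0,0.02],255],[[0,0,0],[0,0,0],255]]'; python3 - <<'E'
from h import *
s=sense();print(s['joint_positions'],s['eef_pos'],s['tcp_rot'],s['opening'])
d=s['eef_pos'][:2]-np.array([.572,.05]);print(np.hypot(*d),np.degrees(np.arctan2(d[1],d[0])))
p,_=grab_frame("scene");cv2.imwrite("pics/s1.png",p)
E
```

```text
time: 1.77
eef_pos: [0.4278, 0.0286, 0.2227]
tcp_rot: [0.991, 0.131, 0.0, 0.0]
force: [1.4, -0.8, 0.6]
opening: 0.0002
time: 2.18
eef_pos: [0.4249, 0.0268, 0.1392]
tcp_rot: [0.997, 0.072, -0.003, -0.0]
force: [-0.6, -0.3, 0.6]
opening: 0.0007
[ 0.35499523  0.23521188 -0.59954119  2.11432931  0.1743586   0.84596551
 -1.77609716] [0.42488273 0.02676529 0.13924793] [ 9.97424965e-01  7.16419101e-02 -3.28381254e-03 -3.04046057e-04] 0.0007211162014232373
0.14894074115514286 -171.02521847654916
```

```bash
sleep 3
```

```text
(no output)
```

View pics/s1.png

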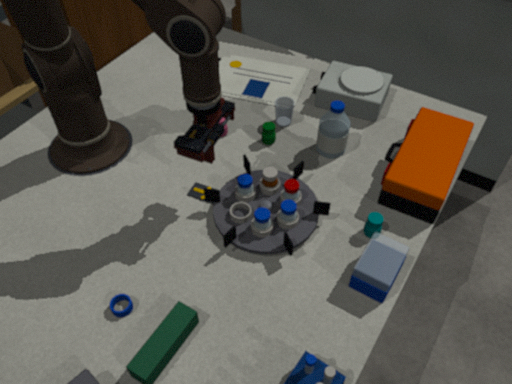

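```bash
python3 -m handwheel '[[[0,0,0],[0,0,0.03],255],[[0,0,0],[0,0,0.03],255],[[0,0,0],[0,0,0.028],255],[[0,0,0],[0,0,0],255],[[0,0,0],[0,0,0],255]]'; cat >> h.py <<'E'
def st():
    s=sense();d=s['eef_pos'][:2]-np.array([.572,.05])
    R=__import__("scipy.spatial.transform",fromlist=["Rotation"]).Rotation.from_quat(s['tcp_rot']).as_matrix()
    print("t",s['time'],"pos",np.round(s['eef_pos'],4),"r %.4f th %.2f"%(np.hypot(*d),np.degrees(np.arctan2(d[1],d[0]))%360),"yaw %.2f"%np.degrees(np.arctan2(R[1,0],R[0,0])),"zax",R[:,2].round(3))
    print("F",np.round(s['force'],2),"q",np.round(s['joint_positions'],2))
E
python3 -c "
from h import *
st()"
```

```text
time: 2.65
eef_pos: [0.4277, 0.0272, 0.0552]
tcp_rot: [0.997, 0.072, -0.001, -0.0]
force: [0.4, 0.3, 0.8]
opening: 0.0002
t 2.65 pos [0.4277 0.0272 0.0552] r 0.1461 th 188.99 yaw 8.20 zax [-0.001  0.    -1.   ]
F [0.4  0.27 0.75] q [ 0.28  0.38 -0.54  2.19  0.32  0.65 -1.91]
```

```bash
python3 -m handwheel '[[[0,0,-0.084],[0.0004,0.0102,0.002],255],[[0,0,-0.07],[0.0004,0.0102,0.002],255],[[0,0,-0.07],[0.0004,0.0102,0],255],[[0,0,-0.07],[0.0004,0.0102,0],255],[[0,0,-0.07],[0.0004,0.0102,0],255]]'; python3 - <<'E'
from h import *
st()
E
```

```text
time: 3.07
eef_pos: [0.4461, -0.0213, 0.0534]
tcp_rot: [0.968, 0.252, 0.002, 0.001]
force: [-0.2, 1.8, -0.7]
opening: 0.0008
t 3.0667 pos [ 0.4461 -0.0213  0.0534] r 0.1447 th 209.51 yaw 29.24 zax [ 0.004 -0.001 -1.   ]
F [-0.24  1.78 -0.72] q [ 0.44  0.42 -0.61  2.15  0.39  0.67 -1.49]
```

```bash
python3 -m handwheel '[[[0,0,-0.07],[0.0002,0.0102,0],255],[[0,0,-0.07],[0.0002,0.0102,0],255],[[0,0,-0.07],[0.0002,0.0102,0],255],[[0,0,-0.07],[0.0002,0.0102,0],255],[[0,0,-0.07],[0.0002,0.0102,0],255],[[0,0,-0.07],[0.0002,0.0102,0],255],[[0,0,-0.07],[0.0002,0.0102,0],255],[[0,0,-0.07],[0.0002,0.0102,0],255]]'; python3 - <<'E'
from h import *
st()
for n in("top","scene"):
    p,_=grab_frame(n);cv2.imwrite(f"pics/{n}2.png",p)
E
```

```text
time: 3.73
eef_pos: [0.5021, -0.0795, 0.0537]
tcp_rot: [0.86, 0.51, 0.001, 0.001]
force: [-1.0, 1.7, -0.4]
opening: 0.0005
t 3.7333 pos [ 0.5021 -0.0795  0.0537] r 0.1472 th 241.63 yaw 61.28 zax [ 0.003 -0.001 -1.   ]
F [-1.05  1.67 -0.42] q [ 0.62  0.54 -0.71  2.    0.5   0.78 -0.9 ]
```

```bash
sleep 3
```

```text
(no output)
```

View pics/scene2.png

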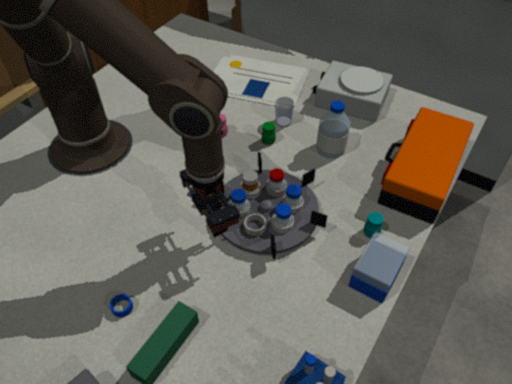

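View pics/top2.png

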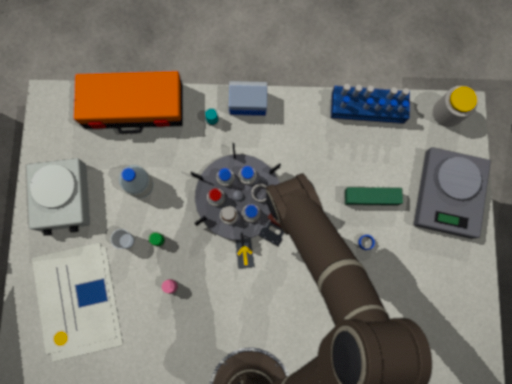

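```bash
python3 -m handwheel '[[[0,0,-0.07],[0.0004,0.0102,0],255],[[0,0,-0.07],[0.0004,0.0102,0],255],[[0,0,-0.07],[0.0004,0.0102,0],255],[[0,0,-0.07],[0.0004,0.0102,0],255],[[0,0,-0.07],[0.0004,0.0102,0],255],[[0,0,-0.07],[0.0004,0.0102,0],255],[[0,0,-0.07],[0.0004,0.0102,0],255],[[0,0,-0.07],[0.0004,0.0102,0],255]]'; python3 - <<'E'
from h import *
st()
E
```

```text
time: 4.5
eef_pos: [0.5793, -0.0973, 0.0526]
tcp_rot: [0.687, 0.727, -0.001, 0.001]
force: [-1.8, -0.9, -0.4]
opening: 0.0007
t 4.5 pos [ 0.5793 -0.0973  0.0526] r 0.1475 th 272.84 yaw 93.20 zax [ 0.    -0.002 -1.   ]
F [-1.79 -0.94 -0.43] q [ 0.66  0.69 -0.81  1.8   0.62  0.92 -0.38]
```

```bash
python3 -m handwheel '[[[0,0,-0.07],[0.0005,0.0102,0],255],[[0,0,-0.07],[0.0005,0.0102,0],255],[[0,0,-0.07],[0.0005,0.0102,0],255],[[0,0,-0.07],[0.0005,0.0102,0],255],[[0,0,-0.07],[0.0005,0.0102,0],255],[[0,0,-0.07],[0.0005,0.0102,0],255],[[0,0,-0.07],[0.0005,0.0102,0],255],[[0,0,-0.07],[0.0005,0.0102,0],255]]'; python3 - <<'E'
from h import *
st()
for n in("top","scene"):
    p,_=grab_frame(n);cv2.imwrite(f"pics/{n}3.png",p)
    m=masks(p)
    for k,z in(("red",.09),("blue",.09),("black",.06)):
        for a,c in blobs(m[k]):
            P=ray(n,c,z)
            if np.hypot(P[0]-.572,P[1]-.05)<.16: print(n,k,a,c,P.round(4),np.degrees(np.arctan2(P[1]-.05,P[0]-.572)).round(1))
E
```

```text
time: 5.17
eef_pos: [0.6553, -0.0699, 0.0528]
tcp_rot: [0.46, 0.888, -0.001, 0.001]
force: [-0.2, -1.5, 0.1]
opening: 0.0002
t 5.1667 pos [ 0.6553 -0.0699  0.0528] r 0.1460 th 304.80 yaw 125.27 zax [ 0.001 -0.002 -1.   ]
F [-0.17 -1.48  0.11] q [ 0.6   0.83 -0.9   1.61  0.73  1.06  0.1 ]
top red 109 [229.  213.3] [0.507  0.0747 0.09  ] 159.2
top blue 120 [223.6 174.6] [0.6226 0.0944 0.09  ] 41.2
top blue 127 [260.3 189. ] [ 0.5817 -0.0156  0.09  ] -81.6
top blue 127 [214.7 195.4] [0.5592 0.1185 0.09  ] 100.6
top black 53 [272.5 168.8] [ 0.6511 -0.0523  0.06  ] -52.3
top black 21 [279.6 211. ] [ 0.5218 -0.0755  0.06  ] -111.8
top black 23 [202.9 221.6] [0.4843 0.1529 0.06  ] 130.5
top black 20 [244. 240.] [0.4324 0.0289 0.06  ] -171.4
scene red 87 [247.  176.3] [0.507  0.0674 0.09  ] 165.0
scene blue 93 [295.9 188.8] [0.631  0.0959 0.09  ] 37.9
scene black 112 [306.3 176. ] [0.6206 0.1733 0.06  ] 68.5
scene black 154 [215.8 187.4] [0.4452 0.0163 0.06  ] -165.1
scene black 2053 [268.6 222.8] [ 0.6174 -0.0092  0.06  ] -52.5
```

```bash
sleep 4
```

```text
(no output)
```

View pics/scene3.png

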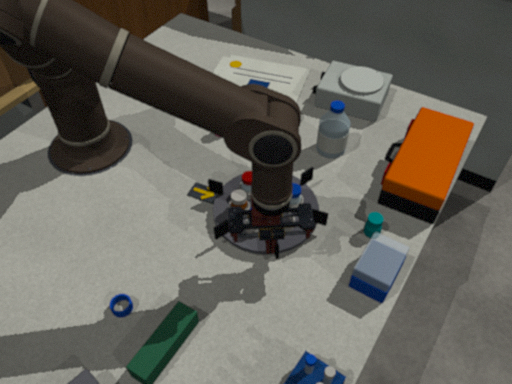

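View pics/top3.png

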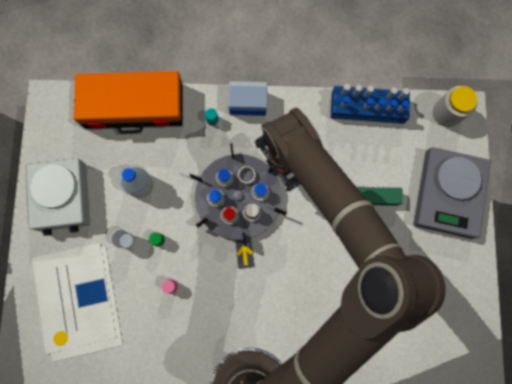

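```bash
python3 -m handwheel '[[[0,0,-0.07],[0.0004,0.0102,0],255],[[0,0,-0.07],[0.0004,0.0102,0],255],[[0,0,-0.07],[0.0004,0.0102,0],255],[[0,0,-0.07],[0.0004,0.0102,0],255],[[0,0,-0.07],[0.0004,0.0102,0],255],[[0,0,-0.035],[0.0002,0.0051,0],255],[[0,0,-0.018],[0,0.0026,0],255],[[0,0,0],[0,0,0],255]]'; cat >> h.py <<'E'
def meas(tag,A=(.570,.0518)):
    from math import atan2,degrees
    for n,A in(("top",(.570,.0515)),("scene",(.5741,.0489))):
        p,_=grab_frame(n);cv2.imwrite(f"pics/{n}{tag}.png",p)
        m=masks(p)
        for k,z in(("red",.09),("blue",.09),("black",.06),("yellow",.007)):
            for a,c in blobs(m[k]):
                P=ray(n,c,z);r=np.hypot(P[0]-A[0],P[1]-A[1])
                if r<.2 and a<250: print(n,k,a,c,"r %.3f ang %.1f"%(r,degrees(atan2(P[1]-A[1],P[0]-A[0]))%360))
E
python3 - <<'E'
from h import *
st();meas("4")
E
```

```text
time: 5.93
eef_pos: [0.6945, -0.0256, 0.0517]
tcp_rot: [0.273, 0.962, 0.0, 0.0]
force: [-0.3, -0.3, -0.1]
opening: 0.0005
t 5.9333 pos [ 0.6945 -0.0256  0.0517] r 0.1440 th 328.32 yaw 148.28 zax [ 0.001 -0.    -1.   ]
F [-0.29 -0.31 -0.12] q [ 0.53  0.91 -0.97  1.51  0.8   1.15  0.43]
top red 110 [238.1 214.9] r 0.067 ang 183.1
top blue 124 [257.  180.6] r 0.068 ang 303.0
top blue 122 [217.5 181.6] r 0.068 ang 62.8
top blue 127 [218.  204.2] r 0.067 ang 123.2
top black 145 [253.5 133.5] r 0.196 ang 347.2
top black 81 [260.4 154.3] r 0.142 ang 332.3
top black 46 [279.8 163.5] r 0.160 ang 308.0
top black 24 [281.9 193. ] r 0.133 ang 272.9
top black 20 [194.  195.8] r 0.132 ang 93.6
top yellow 154 [244.5 253.3] r 0.175 ang 188.1
scene red 138 [241.9 181.8] r 0.068 ang 183.3
scene blue 128 [265.3 172.1] r 0.066 ang 123.0
scene blue 55 [266.7 209.9] r 0.057 ang 303.1
scene black 73 [238.4 167.6] r 0.132 ang 154.7
scene black 221 [215.  202.4] r 0.126 ang 216.1
scene black 127 [237.8 241. ] r 0.142 ang 274.3
scene yellow 110 [204.5 191. ] r 0.179 ang 187.1
```

```bash
python3 -m handwheel '[[[0,0,-0.026],[0.0001,0.0037,0],255],[[0,0,-0.026],[0.0001,0.0037,0],255],[[0,0,-0.018],[0,0.0025,0],255],[[0,0,-0.009],[0,0.0013,0],255],[[0,0,0],[0,0,0],255],[[0,0,0],[0,0,0],255]]'; python3 - <<'E'
from h import *
st();meas("5")
E
```

```text
time: 6.53
eef_pos: [0.6999, -0.0156, 0.0505]
tcp_rot: [0.234, 0.972, 0.0, -0.0]
force: [0.9, 0.1, 0.6]
opening: 0.0003
t 6.5333 pos [ 0.6999 -0.0156  0.0505] r 0.1437 th 332.85 yaw 152.91 zax [-0.     0.001 -1.   ]
F [0.89 0.05 0.64] q [ 0.52  0.93 -0.98  1.5   0.81  1.16  0.49]
top red 109 [240.  214.9] r 0.068 ang 187.8
top blue 123 [256.1 179. ] r 0.068 ang 307.6
top blue 124 [216.6 183.2] r 0.068 ang 67.5
top blue 126 [218.9 205.8] r 0.068 ang 127.8
top black 94 [257.8 152.7] r 0.143 ang 336.1
top black 30 [277.1 160.7] r 0.159 ang 312.3
top black 22 [282.  189.8] r 0.135 ang 277.1
top black 23 [193.8 199.3] r 0.133 ang 98.2
top yellow 155 [244.5 253.3] r 0.175 ang 188.1
scene red 132 [240.8 183.2] r 0.068 ang 187.8
scene blue 128 [263.3 172.2] r 0.066 ang 127.4
scene blue 21 [282.  179.3] r 0.058 ang 77.8
scene blue 66 [268.6 210.2] r 0.058 ang 307.5
scene black 80 [234.9 169.4] r 0.131 ang 159.6
scene black 45 [275.7 201.1] r 0.025 ang 21.7
scene black 194 [211.6 205.5] r 0.135 ang 220.1
scene black 16 [230.6 205.8] r 0.089 ang 224.9
scene black 118 [242.  242.5] r 0.141 ang 278.6
scene yellow 138 [204.5 192.1] r 0.177 ang 188.3
```

```bash
python3 -m handwheel '[[[0,0,0],[0,-0.008,0],255],[[0,0,0],[0,-0.012,0],255],[[0,0,0],[0,0,-0.01],255],[[0,0,0],[0,0,-0.03],255],[[0,0,0],[0,0,-0.035],255],[[0,0,0],[0,0,-0.035],255],[[0,0,0],[0,0,-0.035],255],[[0,0,0],[0,0,0],255]]'; python3 - <<'E'
from h import *
st();meas("6")
E
```

```text
time: 7.3
eef_pos: [0.6934, -0.0331, 0.2044]
tcp_rot: [0.235, 0.972, 0.002, 0.005]
force: [-0.1, 0.2, 1.1]
opening: 0.0006
t 7.3 pos [ 0.6934 -0.0331  0.2044] r 0.1471 th 325.63 yaw 152.86 zax [ 0.01   0.001 -1.   ]
F [-0.05  0.24  1.1 ] q [ 0.59  0.78 -1.08  1.39  0.69  1.36  0.6 ]
top red 112 [239.9 214.9] r 0.068 ang 187.6
top blue 127 [256.1 179.1] r 0.068 ang 307.4
top blue 121 [216.6 183.2] r 0.068 ang 67.5
top blue 123 [219.  205.8] r 0.068 ang 128.0
top black 105 [266.2 138.3] r 0.195 ang 334.9
top black 22 [282.  189.8] r 0.135 ang 277.1
top black 24 [194.1 199.5] r 0.132 ang 98.5
top yellow 155 [244.5 253.3] r 0.175 ang 188.1
scene red 138 [240.9 183.4] r 0.068 ang 188.2
scene blue 171 [269.2 213.5] r 0.068 ang 307.8
scene black 91 [234.9 169.1] r 0.132 ang 159.3
scene black 160 [319.9 197.3] r 0.135 ang 35.5
scene black 201 [212.1 205.6] r 0.134 ang 220.3
scene black 157 [300.1 237.9] r 0.140 ang 336.0
scene black 134 [242.1 242.8] r 0.142 ang 278.8
scene yellow 130 [204.9 192.2] r 0.176 ang 188.2
```

```bash
sleep 4
```

```text
(no output)
```

View pics/top6.png

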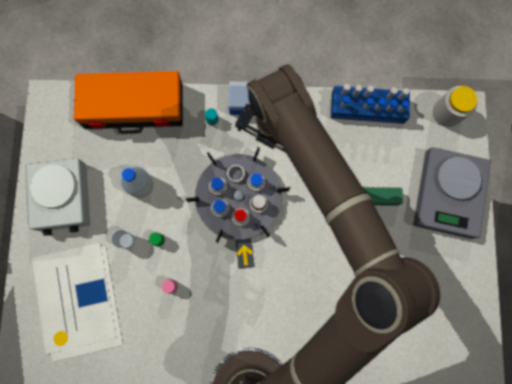

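View pics/scene6.png

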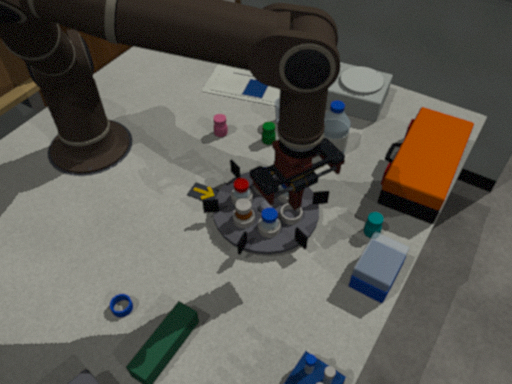

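The red cap is at top (240, 215) and scene (241, 183), between the hub and the yellow arrow at top (245, 253). All five bottles stand in their collars, the bystanders haven't moved, and the gripper is clear above the bench.

```bash
python3 -m handwheel '[[[0,0,0],[0,0,0],255],[[0,0,0],[0,0,0],255]]'; python3 -c "
from station import *
print(job_done())"
```

```text
time: 7.57
eef_pos: [0.6901, -0.0347, 0.1943]
tcp_rot: [0.234, 0.972, -0.001, -0.001]
force: [0.4, -1.0, -0.8]
opening: 0.0004
the job is handed in; nothing more can be done
None
```

The red-capped bottle now stands at the front, in line with the yellow arrow. I pushed one rim tab about 135° counter-clockwise with the closed fingertips, backed off, and lifted clear. The job was handed in at 7.6 s.

**Alignment:** after letting go, the red bottle was at 187.6° in the top view and 188.2° in the scene view, with the arrow at 188.1–188.2°. That leaves an error of about 0.5° or less.

**Condition:** the carousel did not move when I let go, to within about 0.4°. The bottles looked upright in their collars and nothing else on the bench appeared to have moved. This is by eye in the final images, where the arm partly hid the carton in the top view, and the beaker and large bottle in the scene view. I did not measure the bystanders' positions.

**Forces:** the wrist force read no more than about 2 N at the end of each push.

**Disagreement:** the two cameras placed the carousel's axis 4–5 mm apart, so I measured the final angles against each camera's own axis.

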